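# Clamp a sample under the slip-clutch press of a spectrometer

### The arm

A 6-joint arm with a two-finger parallel gripper is mounted at the origin on the work surface. World frame = base frame: x ahead of the robot, y to its left, z up, the work surface at z = 0. Lengths are in m, angles in rad, forces in N, time in s.
With the tool pointing down it reaches from about 0.25 to 0.725 m from the base axis. Payload 4 kg.
Tool frame: the origin (TCP) lies at the very end of the fingers, on their centre line; the grasp point (between the pads) lies 19 mm behind it; z points along the fingers, y is the line along which they close (so a half turn about z gives the same grasp; the last joint's range is limited). The gripper opens to 85 mm and grips with 20 to 120 N. Pads are 22 mm wide; open, the fingers measure 114 mm over their backs; the gripper's body (76 mm by 85 mm) begins 54 mm behind the grasp point. The pads swing forward as they close: fully open they stand 13 mm farther back than shut.
Start: joints at [-1.305, 0.241, 0.005, 1.335, 0, 1.571], TCP at [0.131, -0.482, 0.231] pointing down, gripper open.
Joint ranges: [-2.72, 2.72], [-1.05, 1.87], [-1.09, 1.28], [-1.99, 2.15], [-1.42, 1.44], [-3.14, 3.14]. Speed limits (rad/s): [2.79, 2.79, 3.14, 3.14, 3.14, 3.14].

### API

Orientations are given as a unit quaternion [x, y, z, w].
In Python, from workcell import bot, vision, workorder, boxes_of gives the robot as it stands.
- The arm moves only by the tool send_rows, never from a script. Its argument "motion" is text: rows parted by semicolons, each of 5 numbers parted by spaces: the closure, from -1 (fully open) to 1 (shut), so that 0 is half open, then the shift along the tool's x, y, z in cm, then the turn about the tool's z in rad. In form: claw x y z twist; .... A call has 1 to 5 rows; each row is the pose to reach, as a shift and turn from the pose commanded when the call began, along the tool's axes at that moment; what a row does not reach only later rows make up. A row lasts 1/10 s, in which the tool goes at most 50 mm and 8.59 degrees, less where a joint would pass 70% of its speed; a pose out of reach is approached as far as the arm can. A call with a gripper value outside its range is refused whole. The fingers move at their own pace and stop on an object; the grip force is fixed at half the most. Time passes only in rows, so rows that repeat a pose let the fingers close. It gives the time, the measured TCP pose, the force, the opening and the grip force at its end, in the units of the state.
- bot.get_obs(): the state, without advancing time (a new reading comes with each control period).
- vision.camera(name): name is "scene" or "top" or "wrist"; returns the picture (384x512x3 uint8, red, green, blue); there is no depth.
- vision.camera_model(name): a dict with "fov_y" (degrees; the focal length in pixels is half the picture's height over the tangent of half this angle, whatever the lens; pixels are square), "cx", "cy" (the principal point, pixels), "k1" (the pictures are not rectified: a ray, as slopes to the right and down, at radius r is drawn at 1 + k1 r^2 times it, then the intrinsics apply), "world_from_camera" (4x4, takes a point from camera to world coordinates); the wrist camera has in their place "hand_eye" (4x4, takes a point from camera to tool coordinates, whose origin is the TCP and whose axes are the flange's). Camera axes: x right, y down, z forward; pixel columns grow to the right and rows downward; lengths in m; the calibration is good to about 2 mm. A picture is of the moment at which its call begins: read the wrist's pose just before it. camera_model takes no time and is no camera call.
- workorder.job_done(): hands the job in; it is judged then, once.
Trained networks look in the newest picture that a camera, given by its name, has taken for a name from the list of things; names that differ only in an ending like _2 or _b are one class to them, and where a whole thing is asked for, a point or a joint stands for the part that bears it (a point fixed in the world has none). Each returns a list of dicts, best first, with "conf" (0 to 1); they miss things now and then, are a little off and sometimes report something else, mostly with a low value. They report only what shows in the picture. A call takes as long as a camera call. They do not tell look-alikes from the thing itself.
- boxes_of(camera, target): "rect" ([centre column, centre row, width, height] in pixels, round what is visible of it).
The state is a dict: "clock": time; "joint_pos": joint angles; "joint_vel": joint speeds; "tau": joint torques, N m; "eef_pos": TCP position; "tool_rot": TCP orientation; "ft_force": force on the tool from outside, world axes, zero at the start; "ft_torque": the same for the moment, N m; "grip_width": finger opening in m; "grasp_force": force on a finger pad.
Only numpy, scipy, OpenCV 4.12 (cv2) and the standard library are available. Lean on these libraries where they do the work, as an engineer would, in place of code of your own. Each camera call takes 0.05 s, during which the arm holds its last target. There are 200 camera calls.

### The job

Get the orange sample plaque ready for measuring: swing the spectrometer's press arm fully in against its stop, so that the foot stands over the plaque, then turn the blue winged knob clockwise until its clutch first slips, and stop there, less than an eighth of a turn after it began to slip. Leave the plaque lying as it is on the crystal, leave the other things on the desk in place, and let go of the press.

Things in the scene. Friction and masses are not known exactly. Their poses are not given: they have to be found in the camera images.
- spectrometer: White and grey bench instrument, fixed, 250 (x) x 200 (y) x 100 mm high. Origin: centre of its underside; its front faces its own -x. On its deck: a steel crystal plate (84 mm across, top 106 mm above the desk, centre at x = -55 mm, y = 0) and, at x = +85 mm, y = 0, the upright post (28 mm across) on which the press arm swings.
- crystal (a point): Centre of the top of the crystal plate, hidden under the plaque, 106 mm above the desk. With the arm fully in, the screw's axis stands upright over this point.
- press_arm (a joint): Swing angle of the press arm about its upright post, rad. 0 = fully in, at the stop, foot over the crystal, arm pointing to the instrument's -x. It grows anticlockwise seen from above: the open arm points to the instrument's -y side. Travel 0 to 1.6. A stiff hinge (0.7 N m) holds it where it is left: about 11 N at the middle of the arm moves it.
- press_mid (a point): Middle of the aluminium press arm, 65 mm from the post's axis, 75 mm from the screw's axis, at half height. Its -x axis points along the arm from post to screw. The arm is 30 mm wide here, from 165 to 187 mm above the desk; the screw's round boss at its end is 44 mm across and reaches 189 mm, the pivot over the post 48 mm across and 196 mm high.
- knob_centre (a point): Centre of the blue winged knob on top of the arm's screw: on the upright screw axis, at half the wings' height. Its x axis runs along the wings; the +x wing has a white stripe. Wings: 100 mm tip to tip, 12 mm thick (16 mm at the round ends), 16 mm high, their undersides 202 to 207 mm above the desk at the start and 197 mm with the screw home. Hub: 34 mm across, 18 mm high.
- press_knob (a joint): Slip of the knob on its screw, rad, clockwise positive: 0 at the start; grows only while the clutch slips. Until the screw is home (0.9 to 1.5 turns, it varies) turning clockwise takes 0.03 to 0.06 N m (about 1 N at 42 mm from the axis); then the screw stops and the knob slips on it at a steady 0.24 N m (5.7 N at 42 mm). The screw stays where it is left.
- press_foot: Round brass foot, 26 mm across, on a spring under the screw. Origin: centre of its underside, 2 to 6 mm above the plaque's top at the start. Foot and knob sink 6 mm for each clockwise turn (seen from above); the foot meets the plaque half a turn before the screw is home, then its spring gives 3 mm and presses with about 11 N.
- sample: Loose orange plastic plaque, 45 (x) x 80 (y) x 6 mm, 50 g, lying on the crystal plate. Origin: centre of its underside.
- phone: Black phone lying on the desk, 75 x 155 x 9 mm. Origin: centre of its underside.
- oximeter: Small white clip-shaped pulse oximeter, 34 x 62 x 31 mm. Origin: centre of its underside.
- stamp: Black self-inking stamp standing on the desk, 55 x 40 x 80 mm high. Origin: centre of its underside.
- specimen_jar: Closed jar with a yellow cap, 64 mm across, 75 mm high. Origin: centre of its underside.
- glasses_case: Light grey glasses case, 65 x 165 x 38 mm. Origin: centre of its underside.
- book: Book, 155 x 212 x 30 mm. Origin: centre of its underside.
Things that resemble listed ones, but are neither listed nor needed, are in the scene too. Of the things that look like the sample, the middle-sized one is meant.

How it is judged:
By the outcome, as a careful person would: the job done as asked, in the order asked, and still so for the second after the job is handed in, with the robot touching nothing.
It also fails if it takes over 72 s, if anything falls off the work surface, if the arm or the gripper's body presses on something with over 40 N, if the wrist force passes 120 N, or if a joint passes its speed limit or range.

## Working session

There is one attempt and no reset: what is moved stays moved. The work goes in short steps, Python scripts to look and compute and a tool call to move; the robot and the scene stay as the last step left them, time stands still between calls to the robot, and variables do not carry over. Pictures are saved under pics/ and viewed, at most 10 in all, crops included, and the job is handed in when it is done.

Besides the shell and the picture viewer there is one more tool, called after ">>>" in YAML: its name, and indented under it one key for each argument. send_rows: Moves the arm, as the interface text tells. Its arguments: {"type":"object","properties":{"motion":{"type":"string"}},"required":["motion"]}

```bash
mkdir -p pics; cat > h.py <<'E'
import numpy as np, cv2
from workcell import bot, vision, workorder, boxes_of
from scipy.spatial.transform import Rotation as R
def K(m):
    f=192/np.tan(np.radians(m["fov_y"])/2); return f,m["cx"],m["cy"],m["k1"]
def pose(m):
    if "world_from_camera" in m: return np.array(m["world_from_camera"])
    o=bot.get_obs(); T=np.eye(4); T[:3,:3]=R.from_quat(o["tool_rot"]).as_matrix(); T[:3,3]=o["eef_pos"]
    return T@np.array(m["hand_eye"])
def px2w(name,u,v,z):
    m=vision.camera_model(name); f,cx,cy,k=K(m); T=pose(m)
    d=np.array([(u-cx)/f,(v-cy)/f]); s=d.copy()
    for _ in range(30): s=d/(1+k*(s@s))
    r=T[:3,:3]@np.array([s[0],s[1],1]); c=T[:3,3]
    return c+r*(z-c[2])/r[2]
def w2px(name,p):
    m=vision.camera_model(name); f,cx,cy,k=K(m); T=pose(m)
    q=T[:3,:3].T@(np.array(p)-T[:3,3]); s=q[:2]/q[2]; s=s*(1+k*(s@s)); return s*f+[cx,cy]
def snap(name,fn):
    im=vision.camera(name); cv2.imwrite("pics/"+fn,im[:,:,::-1]); return im
E
python3 - <<'E'
from h import *
a=snap("top","a.png"); b=snap("scene","b.png")
cv2.imwrite("pics/ab.png",np.hstack([cv2.resize(a,(400,300)),cv2.resize(b,(400,300))])[:,:,::-1])
for c in("top","scene"):
  for t in("spectrometer","knob_centre","sample","press_arm"):
    print(c,t,[(np.round(d["rect"],1),round(d["conf"],2)) for d in boxes_of(c,t)[:3]])
o=bot.get_obs(); print(o["clock"],o["eef_pos"],o["tool_rot"],o["ft_force"]); m=vision.camera_model("top");print(m)
print(vision.camera_model("wrist")["hand_eye"])
E
```

```text
top spectrometer [(array([269.2, 197.1, 103.2,  85.9]), 0.67)]
top knob_centre [(array([302.4, 177.3,  26.1,  20.2]), 0.55)]
top sample [(array([251.6, 212.2,  27.5,  17.8]), 0.93), (array([331.2, 256.1,  24. ,  32.4]), 0.74), (array([191.8, 238.2,  12.7,  16.5]), 0.67)]
top press_arm [(array([282.8, 168.1,  73.3,  31.5]), 0.66)]
scene spectrometer [(array([260.6, 206.7,  84.9,  94. ]), 0.79)]
scene knob_centre []
scene sample [(array([276.4, 192.3,  20.9,  13.2]), 0.76), (array([242.8, 178.1,  22.3,  15.9]), 0.67)]
scene press_arm [(array([237.1, 180.6,  35.1,  46.9]), 0.92), (array([228.2, 168.4,   8.8,  18.4]), 0.4)]
0.5 [ 0.13132333 -0.48241696  0.23126292] [ 9.91185276e-01  1.32483001e-01 -2.28527423e-05 -4.50968186e-05] [ 0.86162341 -0.57232835 -0.02794032]
{'fov_y': 50.53200559809736, 'cx': 249.66062153010134, 'cy': 190.11154609430528, 'k1': -0.05771344106322658, 'world_from_camera': array([[ 0.02527762, -0.98105672,  0.19206445,  0.27750492],
       [-0.99967279, -0.02405321,  0.00870432, -0.01486399],
       [-0.00391967, -0.19222163, -0.98134371,  1.29008914],
       [ 0.        ,  0.        ,  0.        ,  1.        ]])}
[[-4.68527054e-04 -9.52406798e-01 -3.04829578e-01  7.76564593e-02]
 [ 9.99999746e-01 -2.82349708e-04 -6.54841815e-04  6.22661506e-04]
 [ 5.37607254e-04 -3.04829807e-01  9.52406688e-01 -1.42791095e-01]
 [ 0.00000000e+00  0.00000000e+00  0.00000000e+00  1.00000000e+00]]
```

View pics/a.png

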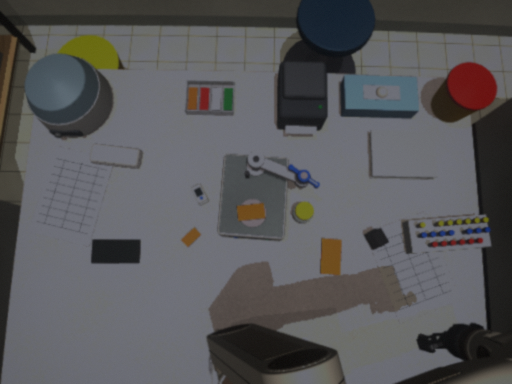

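View pics/b.png

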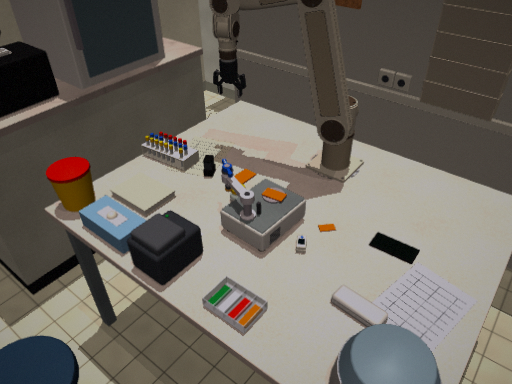

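The top view shows the post at about (255,160), the plaque on the crystal at (251,212), and the open arm pointing right to the blue knob at (303,177). The jar stands at (304,211). I'll zoom in to measure.

```bash
python3 - <<'E'
from h import *
a=cv2.imread("pics/a.png")
c=a[140:250,210:330]; c=cv2.resize(c,None,fx=5,fy=5,interpolation=cv2.INTER_CUBIC)
c=cv2.convertScaleAbs(c,alpha=1.6)
cv2.imwrite("pics/c.png",c)
for n,u,v,z in(("post",256,160,.196),("knob",303,177,.212),("plaque",251,212,.112),("jar",304,211,.075)):print(n,px2w("top",u,v,z).round(3))
E
```

```text
post [ 0.577 -0.021  0.196]
knob [ 0.528 -0.149  0.212]
plaque [ 0.443 -0.01   0.112]
jar [ 0.455 -0.17   0.075]
```

View pics/c.png

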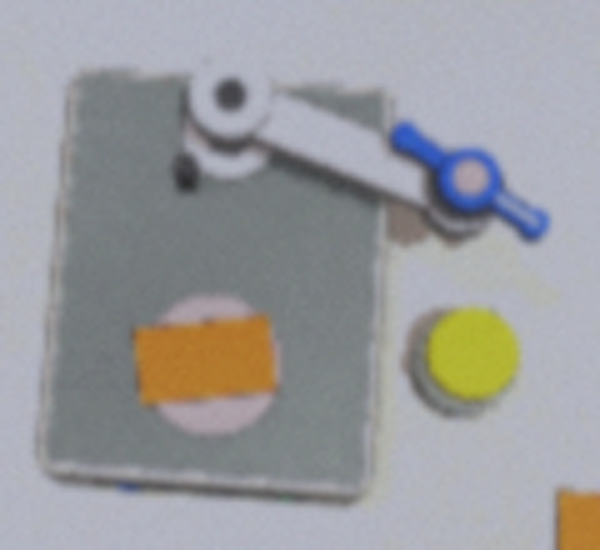

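The enlarged crop shows the pivot at (255.6,158.6), the hub at (303.6,175.2) and the crystal disc at (253,212.6). The wings' striped end points down and to the right.

```bash
python3 - <<'E'
from h import *
P=px2w("top",255.7,158.8,.196)[:2]; Kn=px2w("top",303.6,175.4,.219)[:2]; C=px2w("top",253,212.7,.106)[:2]
print("pivot",P,"knob",Kn,"crystal",C,"d",np.linalg.norm(Kn-P),np.linalg.norm(C-P))
u=(Kn-P)/np.linalg.norm(Kn-P); v=(C-P)/np.linalg.norm(C-P)
print("open angle",np.arctan2(v[0]*u[1]-v[1]*u[0],u@v))
o=bot.get_obs(); Rt=R.from_quat(o["tool_rot"]).as_matrix()
n=np.array([u[1],-u[0]]) # closing push direction
if n@(v-u)<0:n=-n
S=P+65e-3*u-n*(.015+.011+.022)
print("u",u,"push",n,"start",S)
print("shift cm",Rt.T@(np.r_[S,.26]-o["eef_pos"])*100)
print(Rt.round(3), o["ft_torque"], o["grip_width"])
h0=np.arctan2(Rt[1,0],Rt[0,0]); h1=np.arctan2(n[1],n[0]); print("headings",h0,h1,"twist",-(h1-h0))
E
```

```text
pivot [ 0.58082757 -0.0197198 ] knob [ 0.53122644 -0.15013056] crystal [ 0.44196457 -0.01586557] d 0.1395250498773387 0.13891647782688343
open angle 1.23509611465101
u [-0.35549978 -0.93467637] push [-0.93467637  0.35549978] start [ 0.60258455 -0.09753775]
shift cm [ 55.57983205 -24.76038244  -2.87319797]
[[ 0.965  0.263 -0.   ]
 [ 0.263 -0.965  0.   ]
 [-0.    -0.    -1.   ]] [-0.00221043 -0.06486964 -0.02428185] 0.08549236288093862
headings 0.2657472923706189 2.7781439348524795 twist -2.5123966424818605
```

>>> send_rows:
  motion: "1 22.5 -10 -3 0;1 22.5 -10 -3 0;1 22.5 -10 -3 0;1 22.5 -10 -3 0;1 22.5 -10 -3 0"

```text
clock: 1.0
eef_pos: [0.3235, -0.3255, 0.2618]
tool_rot: [0.991, 0.132, 0.0, 0.0]
ft_force: [1.0, -1.1, 0.0]
grip_width: 0.0123
grasp_force: 0.0
```

>>> send_rows:
  motion: "1 22.5 -10 0 0;1 22.5 -10 0 0;1 22.5 -10 0 0;1 22.5 -10 0 0;1 22.5 -10 0 0"

```text
clock: 1.5
eef_pos: [0.5146, -0.1695, 0.2615]
tool_rot: [0.991, 0.133, 0.0, 0.0]
ft_force: [1.4, -0.4, 0.2]
grip_width: -0.0
grasp_force: 0.0
```

>>> send_rows:
  motion: "1 10.6 -4.8 0 -0.7;1 10.6 -4.8 0 -0.7;1 10.6 -4.8 0 -0.7;1 10.6 -4.8 0 -0.7;1 10.6 -4.8 0 -0.7"

```text
clock: 2.0
eef_pos: [0.6033, -0.096, 0.2605]
tool_rot: [0.884, 0.467, -0.0, -0.0]
ft_force: [-0.5, 0.1, -0.2]
grip_width: 0.0
grasp_force: 0.0
```

>>> send_rows:
  motion: "1 0 0 0 -0.74;1 0 0 0 -0.74;1 0 0 0 -0.74;1 0 0 0 -0.74;1 0 0 0 -0.74"

```text
clock: 2.5
eef_pos: [0.6027, -0.0971, 0.2612]
tool_rot: [0.656, 0.755, -0.0, -0.0]
ft_force: [-0.6, 0.2, 0.3]
grip_width: 0.0002
grasp_force: 0.0
```

>>> send_rows:
  motion: "1 0 0 0 -0.74;1 0 0 0 -0.74;1 0 0 0 -0.74;1 0 0 0 -0.74;1 0 0 0 -0.74"

```text
clock: 3.0
eef_pos: [0.6027, -0.0971, 0.2612]
tool_rot: [0.338, 0.941, -0.0, -0.0]
ft_force: [0.1, 0.3, -0.0]
grip_width: 0.0002
grasp_force: 0.0
```

>>> send_rows:
  motion: "1 0 0 0 -0.33;1 0 0 0 -0.33;1 0 0 0 -0.33"

```text
clock: 3.3
eef_pos: [0.6027, -0.0971, 0.2612]
tool_rot: [0.181, 0.983, -0.0, -0.0]
ft_force: [0.1, 0.4, -0.1]
grip_width: 0.0
grasp_force: 0.0
```

```bash
python3 - <<'E'
from h import *
a=snap("wrist","d.png"); o=bot.get_obs(); print(o["joint_pos"].round(2) if hasattr(o["joint_pos"],"round") else o["joint_pos"])
for p in [(.5808,-.0197,.196),(.5312,-.1501,.22),(.5577,-.0805,.187)]: print(w2px("wrist",p).round(0))
print(w2px("wrist",list(o["eef_pos"][:2])+[.187]))
E
```

```text
[-0.16  0.46  0.4   1.51 -0.    0.21]
[351. 143.]
[143. 149.]
[260. 141.]
[260.84689552 201.78876383]
```

View pics/d.png

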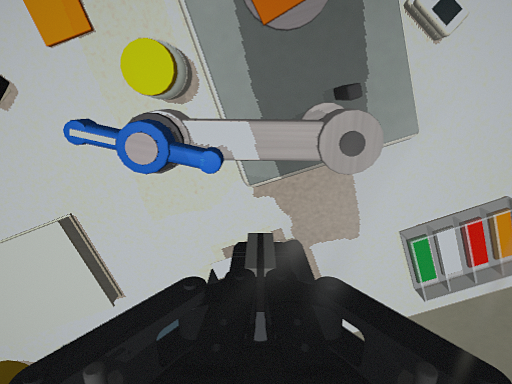

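The wrist view matches the model: pivot at (351,143), knob at (143,147), fingers clear behind the arm. Next I descend and swing.

>>> send_rows:
  motion: "1 0 0 4.5 0;1 0 0 9 0;1 0 0 9 0;1 1 0 9 0;1 2 0 9 0"

```text
clock: 3.85
eef_pos: [0.5849, -0.0901, 0.1732]
tool_rot: [0.183, 0.983, 0.0, 0.001]
ft_force: [0.4, -0.5, -0.2]
grip_width: 0.0002
grasp_force: 0.0
```

>>> send_rows:
  motion: "1 0.5 -0.16 0 0.075;1 1 -0.32 0 0.15;1 1.52 -0.4 0 0.225;1 2.04 -0.48 0 0.3"

```text
clock: 4.25
eef_pos: [0.5683, -0.0891, 0.1746]
tool_rot: [0.329, 0.944, -0.0, 0.006]
ft_force: [9.2, -5.4, -5.4]
grip_width: -0.0002
grasp_force: 4.5
```

>>> send_rows:
  motion: "1 0.6 -0.21 0 0.09;1 1.2 -0.36 0 0.18;1 1.83 -0.46 0 0.27;1 2.46 -0.5 0 0.36;1 3.1 -0.48 0 0.45"

```text
clock: 4.75
eef_pos: [0.539, -0.0761, 0.1745]
tool_rot: [0.533, 0.846, -0.002, 0.005]
ft_force: [2.9, -11.0, -2.5]
grip_width: -0.0001
grasp_force: 5.3
```

```bash
python3 - <<'E'
from h import *
o=bot.get_obs(); Rt=R.from_quat(o["tool_rot"]).as_matrix(); P=np.array([.5808,-.0197])
q=Rt.T@np.r_[P-o["eef_pos"][:2],0]; print("pivot in tool cm",q*100,"heading",np.arctan2(Rt[1,0],Rt[0,0]),"final",np.pi/2-.028,o["ft_force"])
E
```

```text
pivot in tool cm [ 3.27546316  6.21043371 -0.02240838] heading 2.0177154829182804 final 1.5427963267948965 [  2.90617644 -11.04525534  -2.49549687]
```

>>> send_rows:
  motion: "1 0.6 -0.21 0 0.09;1 1.2 -0.36 0 0.18;1 1.83 -0.46 0 0.27;1 2.46 -0.5 0 0.36;1 3.1 -0.48 0 0.45"

```text
clock: 5.25
eef_pos: [0.5179, -0.0508, 0.1743]
tool_rot: [0.708, 0.706, -0.003, 0.004]
ft_force: [-4.5, -11.9, 3.0]
grip_width: 0.0001
grasp_force: 5.9
```

```bash
python3 - <<'E'
from h import *
o=bot.get_obs(); Rt=R.from_quat(o["tool_rot"]).as_matrix(); P=np.array([.5808,-.0197])
q=Rt.T@np.r_[P-o["eef_pos"][:2],0]; print("pivot in tool cm",q*100,"heading",np.arctan2(Rt[1,0],Rt[0,0]),"final",np.pi/2-.028,Rt.T@o["ft_force"])
a=snap("top","e.png"); c=cv2.convertScaleAbs(cv2.resize(a[140:250,210:330,::-1],None,fx=5,fy=5,interpolation=cv2.INTER_CUBIC),alpha=1.6);cv2.imwrite("pics/e2.png",c)
E
```

```text
pivot in tool cm [ 3.13444325  6.27862335 -0.02718306] heading 1.56698160742587 final 1.5427963267948965 [-11.96553153  -4.43340782  -2.89438968]
```

>>> send_rows:
  motion: "1 0.3 0 0 0;1 0.5 0 0 0;1 0.5 0 0 0"

```text
clock: 5.6
eef_pos: [0.5171, -0.045, 0.1742]
tool_rot: [0.707, 0.707, -0.003, 0.003]
ft_force: [-5.9, -10.8, 3.5]
grip_width: -0.0001
grasp_force: 5.2
```

>>> send_rows:
  motion: "1 0.3 0 0 0;1 0.5 0 0 0;1 0.5 0 0 0"

```text
clock: 5.9
eef_pos: [0.5164, -0.0411, 0.1741]
tool_rot: [0.707, 0.707, -0.005, 0.003]
ft_force: [-7.4, -12.7, 4.3]
grip_width: -0.0001
grasp_force: 6.9
```

>>> send_rows:
  motion: "1 0.3 0 0 0;1 0.3 0 0 0"

```text
clock: 6.1
eef_pos: [0.5164, -0.0409, 0.1742]
tool_rot: [0.708, 0.706, -0.007, 0.005]
ft_force: [-7.8, -21.1, 4.8]
grip_width: -0.0002
grasp_force: 10.9
```

>>> send_rows:
  motion: "1 0.3 0 0 0;1 0.3 0 0 0"

```text
clock: 6.3
eef_pos: [0.5164, -0.0409, 0.1743]
tool_rot: [0.709, 0.706, -0.009, 0.008]
ft_force: [-8.8, -28.1, 4.6]
grip_width: -0.0001
grasp_force: 14.7
```

The arm is at its stop: force rises to 28 N with no motion. I back off and lift.

>>> send_rows:
  motion: "1 -2 0 0 0;1 -4 0 0 0;0.2 -4 0 -4 0;0.2 -4 0 -8 0;0.2 -4 0 -11 0"

```text
clock: 6.8
eef_pos: [0.5193, -0.0705, 0.2868]
tool_rot: [0.706, 0.708, 0.002, 0.002]
ft_force: [0.9, 1.3, 0.6]
grip_width: 0.0342
grasp_force: 0.0
```

```bash
python3 - <<'E'
from h import *
o=bot.get_obs(); Rt=R.from_quat(o["tool_rot"]).as_matrix()
print(o["eef_pos"],Rt.round(3),np.round(o["joint_pos"],2),o["grip_width"],o["ft_torque"])
a=snap("wrist","f.png")
for n,p in (("knob",(.442,-.0159,.221)),("piv",(.5808,-.0197,.196))): print(n,w2px("wrist",p).round(0))
t=snap("top","g.png"); c=cv2.convertScaleAbs(cv2.resize(t[140:250,210:330,::-1],None,fx=4,fy=4,interpolation=cv2.INTER_CUBIC),alpha=1.6)
f=cv2.resize(a[:,:,::-1],(300*1,225)); 
cv2.imwrite("pics/g2.png",c)
E
```

```text
[ 0.51931541 -0.07053787  0.28676933] [[-0.003  1.     0.006]
 [ 1.     0.003 -0.001]
 [-0.001  0.006 -1.   ]] [-0.14  0.27  0.19  1.48  0.    1.43] 0.03423148579384226 [-0.01372248 -0.02764775  0.01463523]
knob [149. 131.]
piv [332. 133.]
```

View pics/f.png

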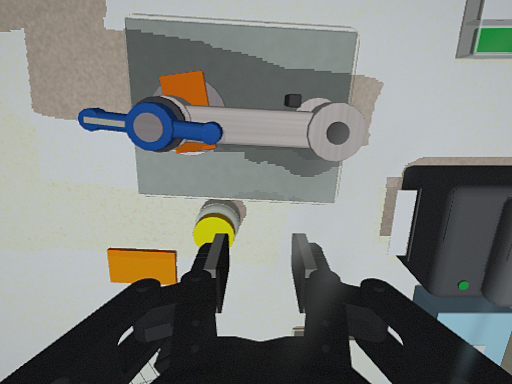

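The arm is fully in and the wings lie nearly along it: hub at (148,127), wing tips at (80,118) and (222,132). I move above the knob and wind the wrist back.

>>> send_rows:
  motion: "-0.4 5.4 -7.8 0 -0.7;-0.4 5.4 -7.8 0 -0.7;-0.4 5.4 -7.8 0 -0.7;-0.4 5.4 -7.8 0 -0.7;-0.4 5.4 -7.8 0 -0.7"

```text
clock: 7.4
eef_pos: [0.4399, -0.0161, 0.283]
tool_rot: [0.418, 0.909, 0.0, 0.001]
ft_force: [0.7, -0.2, 0.7]
grip_width: 0.0594
grasp_force: 0.0
```

>>> send_rows:
  motion: "-0.4 0 0 0 -0.74;-0.4 0 0 0 -0.74;-0.4 0 0 0 -0.74;-0.4 0 0 0 -0.74;-0.4 0 0 0 -0.74"

```text
clock: 7.9
eef_pos: [0.4401, -0.0164, 0.2827]
tool_rot: [0.061, 0.998, 0.0, 0.001]
ft_force: [-0.1, 0.1, 1.5]
grip_width: 0.0596
grasp_force: 0.0
```

>>> send_rows:
  motion: "-0.4 0 0 0 -0.74;-0.4 0 0 0 -0.74;-0.4 0 0 0 -0.74;-0.4 0 0 0 -0.74;-0.4 0 0 0 -0.74"

```text
clock: 8.4
eef_pos: [0.4402, -0.0164, 0.2827]
tool_rot: [-0.304, 0.953, -0.0, 0.001]
ft_force: [0.7, 0.5, 0.0]
grip_width: 0.0597
grasp_force: 0.0
```

>>> send_rows:
  motion: "-0.4 0 0 0 -0.74;-0.4 0 0 0 -0.74;-0.4 0 0 0 -0.74;-0.4 0 0 0 -0.74;-0.4 0 0 0 -0.74"

```text
clock: 8.9
eef_pos: [0.4402, -0.0164, 0.2827]
tool_rot: [-0.628, 0.778, -0.001, 0.001]
ft_force: [-0.2, 0.3, -0.3]
grip_width: 0.0602
grasp_force: 0.0
```

>>> send_rows:
  motion: "-0.4 0 0 0 -0.74;-0.4 0 0 0 -0.74;-0.4 0 0 0 -0.74;-0.4 0 0 0 -0.74;-0.4 0 0 0 -0.74"

```text
clock: 9.4
eef_pos: [0.4402, -0.0164, 0.2827]
tool_rot: [0.867, -0.498, 0.001, -0.0]
ft_force: [0.5, 0.2, 0.1]
grip_width: 0.0599
grasp_force: 0.0
```

>>> send_rows:
  motion: "-0.4 0 0 0 -0.25;-0.4 0 0 0 -0.25;-0.4 0 0 0 -0.25"

```text
clock: 9.7
eef_pos: [0.4402, -0.0164, 0.2825]
tool_rot: [0.921, -0.389, 0.001, -0.0]
ft_force: [0.2, 0.1, -0.4]
grip_width: 0.0597
grasp_force: 0.0
```

```bash
python3 - <<'E'
from h import *
o=bot.get_obs(); Rt=R.from_quat(o["tool_rot"]).as_matrix()
print(o["clock"],o["eef_pos"],Rt.round(3),np.round(o["joint_pos"],2),o["grip_width"])
a=snap("wrist","i.png")
hsv=cv2.cvtColor(a,cv2.COLOR_RGB2HSV); m=cv2.inRange(hsv,(105,130,50),(130,255,255))
n,l,s,c=cv2.connectedComponentsWithStats(m)
for i in range(1,n):
  if s[i,4]>150: print(s[i],c[i].round(1), px2w("wrist",*c[i],.213).round(4))
print("pred",w2px("wrist",(.442,-.0159,.222)),w2px("wrist",(.5808,-.0197,.196)), "tcp axis",w2px("wrist",list(o["eef_pos"][:2])+[.222]))
E
```

```text
9.7 [ 0.44016996 -0.01639524  0.28253166] [[ 0.698 -0.716  0.002]
 [-0.716 -0.698 -0.   ]
 [ 0.001 -0.001 -1.   ]] [-0.04  0.1  -0.03  1.44 -0.   -2.38] 0.05971106069562472
[ 206  155   82   98 2126] [245.1 196.9] [ 0.4522 -0.013   0.213 ]
pred [257.05218016 207.17839194] [124.2445363   67.15552297] tcp axis [259.26255973 208.32350722]
```

View pics/i.png

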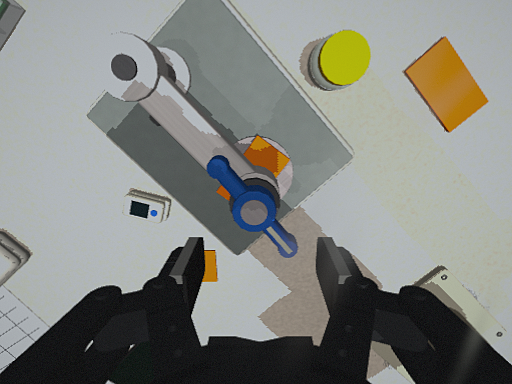

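```bash
python3 - <<'E'
from h import *
a=cv2.imread("pics/i.png")
hsv=cv2.cvtColor(a,cv2.COLOR_BGR2HSV); m=cv2.inRange(hsv,(105,130,50),(130,255,255))
# hub top = non-blue hole inside blue
cs,h=cv2.findContours(m,cv2.RETR_CCOMP,cv2.CHAIN_APPROX_NONE)
for c,hh in zip(cs,h[0]):
  if cv2.contourArea(c)>100:
    print(hh[3]>=0, cv2.contourArea(c), cv2.minEnclosingCircle(c), cv2.minAreaRect(c))
    (u,v),_=cv2.minEnclosingCircle(c)
    print(px2w("wrist",u,v,.222 if hh[3]>=0 else .213).round(4))
print("pivot",px2w("wrist",124.5,67,.196).round(4))
E
```

```text
False 2538.5 ((248.5, 204.0), 58.90044021606445) ((248.16163635253906, 203.96368408203125), (113.90962982177734, 46.594974517822266), 37.092838287353516)
[ 0.4463 -0.0106  0.213 ]
True 591.0 ((253.5689697265625, 212.5), 14.646085739135742) ((253.5, 212.0), (29.0, 26.0), 0.0)
[ 0.4409 -0.011   0.222 ]
pivot [ 0.5807 -0.0199  0.196 ]
```

The hub is at about (253.5,212), which is world (0.441,-0.0115), 140 mm from the pivot as it should be. I centre, descend and start turning, reading the torque.

>>> send_rows:
  motion: "-0.4 -0.3 -0.4 3 0;-0.4 -0.3 -0.4 6 0;-0.4 -0.3 -0.4 7.5 0;-0.4 -0.3 -0.4 9 0;-0.4 -0.3 -0.4 9 0"

```text
clock: 10.25
eef_pos: [0.4392, -0.0114, 0.1899]
tool_rot: [0.921, -0.389, -0.002, 0.001]
ft_force: [0.5, 0.2, 0.3]
grip_width: 0.0597
grasp_force: 0.0
```

```bash
cat > st.py <<'E'
from h import *
o=bot.get_obs(); Rt=R.from_quat(o["tool_rot"]).as_matrix()
print(o["clock"],np.round(o["eef_pos"],4),"h",np.arctan2(Rt[1,0],Rt[0,0]).round(3),"j6",round(o["joint_pos"][5],2),"F",np.round(o["ft_force"],1),"T",np.round(o["ft_torque"],3), "Ftool",(Rt.T@o["ft_force"]).round(1),"g",round(o["grip_width"],4))
E
python3 st.py
```

```text
10.25 [ 0.4392 -0.0114  0.1899] h -0.8 j6 -2.37 F [0.5 0.2 0.3] T [-0.047  0.005 -0.018] Ftool [ 0.2 -0.5 -0.3] g 0.0597
```

>>> send_rows:
  motion: "-0.4 0.13 -0.13 -0.2 0;-0.4 0.13 -0.13 -0.2 0.15;-0.4 0.13 -0.13 -0.2 0.3;-0.4 0.13 -0.13 -0.2 0.45;-0.4 0.13 -0.13 -0.2 0.6"

```text
clock: 10.75
eef_pos: [0.4436, -0.0118, 0.195]
tool_rot: [0.763, -0.646, 0.001, -0.001]
ft_force: [0.2, 0.0, -0.1]
grip_width: 0.0598
grasp_force: 0.5
```

```bash
python3 st.py
```

```text
10.75 [ 0.4436 -0.0118  0.195 ] h -1.405 j6 -1.76 F [ 0.2  0.  -0.1] T [-0.287 -0.034  0.086] Ftool [ 0.  -0.2  0.1] g 0.0598
```

>>> send_rows:
  motion: "-0.4 0 0 0 0.15;-0.4 0 0 0 0.3;-0.4 0 0 0 0.45;-0.4 0 0 0 0.6;-0.4 0 0 0 0.75"

```text
clock: 11.25
eef_pos: [0.4432, -0.0119, 0.1948]
tool_rot: [-0.474, 0.881, -0.001, 0.001]
ft_force: [-0.7, -1.1, 0.0]
grip_width: 0.0597
grasp_force: 0.5
```

```bash
python3 st.py
```

```text
11.25 [ 0.4432 -0.0119  0.1948] h -2.155 j6 -1.01 F [-0.7 -1.1  0. ] T [-0.273  0.132  0.119] Ftool [ 1.3 -0.  -0. ] g 0.0597
```

```bash
python3 - <<'E'
from h import *
a=snap("wrist","k.png")
E
python3 st.py
```

```text
11.3 [ 0.4432 -0.0118  0.1948] h -2.159 j6 -1.01 F [-0.5  0.  -0.3] T [0.006 0.049 0.02 ] Ftool [0.2 0.4 0.3] g 0.0598
```

View pics/k.png

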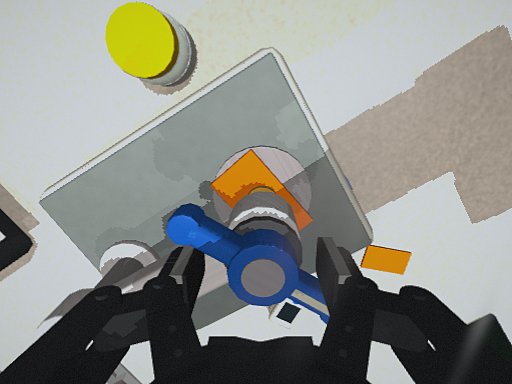

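The fingers are turning the knob by both wings: hub at (263,278), wings from (188,225) to (325,310), plaque in place. I continue the stroke, which stays short of 0.9 turn.

>>> send_rows:
  motion: "-0.4 0.1 0.15 0 0.15;-0.4 0.1 0.15 0 0.3;-0.4 0.1 0.15 0 0.45;-0.4 0.1 0.15 0 0.6;-0.4 0.1 0.15 0 0.75"

```text
clock: 11.8
eef_pos: [0.4419, -0.0115, 0.1947]
tool_rot: [-0.12, 0.993, -0.0, 0.002]
ft_force: [1.2, -0.9, -0.7]
grip_width: 0.0597
grasp_force: 0.5
```

```bash
python3 st.py
```

```text
11.8 [ 0.4419 -0.0115  0.1947] h -2.902 j6 -0.27 F [ 1.2 -0.9 -0.7] T [-0.012 -0.109  0.06 ] Ftool [-0.9 -1.2  0.7] g 0.0597
```

>>> send_rows:
  motion: "-0.4 0 0 0 0.15;-0.4 0 0 0 0.3;-0.4 0 0 0 0.45;-0.4 0 0 0 0.6;-0.4 0 0 0 0.75"

```text
clock: 12.3
eef_pos: [0.4417, -0.0115, 0.1947]
tool_rot: [0.252, 0.968, 0.0, 0.001]
ft_force: [0.3, 0.5, -0.6]
grip_width: 0.0599
grasp_force: 0.5
```

```bash
python3 st.py
```

```text
12.3 [ 0.4417 -0.0115  0.1947] h 2.632 j6 0.48 F [ 0.3  0.5 -0.6] T [-0.008 -0.027  0.023] Ftool [0.  0.6 0.6] g 0.0599
```

>>> send_rows:
  motion: "-0.4 0 0 0 0.15;-0.4 0 0 0 0.3;-0.4 0 0 0 0.45;-0.4 0 0 0 0.6;-0.4 0 0 0 0.75"

```text
clock: 12.8
eef_pos: [0.4416, -0.0113, 0.1946]
tool_rot: [0.589, 0.808, 0.001, 0.001]
ft_force: [-0.5, -0.5, -0.8]
grip_width: 0.0596
grasp_force: 0.6
```

```bash
python3 st.py
```

```text
12.8 [ 0.4416 -0.0113  0.1946] h 1.882 j6 1.23 F [-0.5 -0.5 -0.8] T [ 0.082  0.002 -0.036] Ftool [-0.3 -0.6  0.8] g 0.0596
```

>>> send_rows:
  motion: "-0.4 0 0 0 0.15;-0.4 0 0 0 0.3;-0.4 0 0 0 0.45;-0.4 0 0 0 0.6;-0.4 0 0 0 0.75"

```text
clock: 13.3
eef_pos: [0.4418, -0.0112, 0.1947]
tool_rot: [0.844, 0.536, 0.001, 0.0]
ft_force: [-0.1, 1.1, -0.5]
grip_width: 0.0601
grasp_force: 0.5
```

```bash
python3 st.py
```

```text
13.3 [ 0.4418 -0.0112  0.1947] h 1.132 j6 1.98 F [-0.1  1.1 -0.5] T [ 0.23  -0.105  0.004] Ftool [ 0.9 -0.6  0.5] g 0.0601
```

>>> send_rows:
  motion: "-0.4 0 0 0 0.15;-0.4 0 0 0 0.3;-0.4 0 0 0 0.45;-0.4 0 0 0 0.6;-0.4 0 0 0 0.75"

```text
clock: 13.8
eef_pos: [0.4419, -0.0114, 0.1948]
tool_rot: [0.982, 0.19, 0.002, 0.0]
ft_force: [0.6, 0.3, -0.6]
grip_width: 0.0597
grasp_force: 0.5
```

```bash
python3 st.py
```

```text
13.8 [ 0.4419 -0.0114  0.1948] h 0.382 j6 2.73 F [ 0.6  0.3 -0.6] T [ 0.064 -0.158 -0.012] Ftool [ 0.7 -0.1  0.6] g 0.0597
```

>>> send_rows:
  motion: "-0.4 0 0 0 -0.15;-0.4 0 0 -2 -0.15;-0.4 0 0 -4 -0.15;-0.4 0 0 -4 -0.3;-0.4 0 0 -4 -0.45"

```text
clock: 14.3
eef_pos: [0.4421, -0.0115, 0.2356]
tool_rot: [0.912, 0.409, 0.002, 0.001]
ft_force: [-0.6, 0.2, -0.4]
grip_width: 0.0599
grasp_force: 0.0
```

>>> send_rows:
  motion: "-0.4 0 0 0 -0.74;-0.4 0 0 0 -0.74;-0.4 0 0 0 -0.74;-0.4 0 0 0 -0.74;-0.4 0 0 0 -0.74"

```text
clock: 14.8
eef_pos: [0.4415, -0.0115, 0.2348]
tool_rot: [0.703, 0.712, 0.001, 0.001]
ft_force: [0.0, 0.7, -0.6]
grip_width: 0.0595
grasp_force: 0.0
```

>>> send_rows:
  motion: "-0.4 0 0 0 -0.74;-0.4 0 0 0 -0.74;-0.4 0 0 0 -0.74;-0.4 0 0 0 -0.74;-0.4 0 0 0 -0.74"

```text
clock: 15.3
eef_pos: [0.4415, -0.0115, 0.2348]
tool_rot: [0.398, 0.918, 0.001, 0.001]
ft_force: [-0.0, -0.1, -0.2]
grip_width: 0.0599
grasp_force: 0.0
```

>>> send_rows:
  motion: "-0.4 0 0 0 -0.74;-0.4 0 0 0 -0.74;-0.4 0 0 0 -0.74;-0.4 0 0 0 -0.74;-0.4 0 0 0 -0.74"

```text
clock: 15.8
eef_pos: [0.4415, -0.0115, 0.2348]
tool_rot: [0.039, 0.999, 0.0, 0.001]
ft_force: [-0.1, 1.2, 0.3]
grip_width: 0.0599
grasp_force: 0.0
```

>>> send_rows:
  motion: "-0.4 0 0 0 -0.74;-0.4 0 0 0 -0.74;-0.4 0 0 0 -0.74;-0.4 0 0 0 -0.74;-0.4 0 0 0 -0.74"

```text
clock: 16.3
eef_pos: [0.4415, -0.0115, 0.2348]
tool_rot: [-0.325, 0.946, -0.0, 0.001]
ft_force: [-0.1, 0.6, -0.3]
grip_width: 0.0595
grasp_force: 0.0
```

```bash
python3 st.py; python3 -c "
from h import *
a=snap('wrist','l.png'); print(w2px('wrist',(.441,-.0115,.216)),w2px('wrist',(.5808,-.0199,.196)))"
```

```text
16.3 [ 0.4415 -0.0115  0.2348] h -2.48 j6 -0.69 F [-0.1  0.6 -0.3] T [ 0.032 -0.021 -0.037] Ftool [-0.3  0.5  0.3] g 0.0595
[261.11425528 232.56132318] [143.39442024 341.88927338]
```

View pics/l.png

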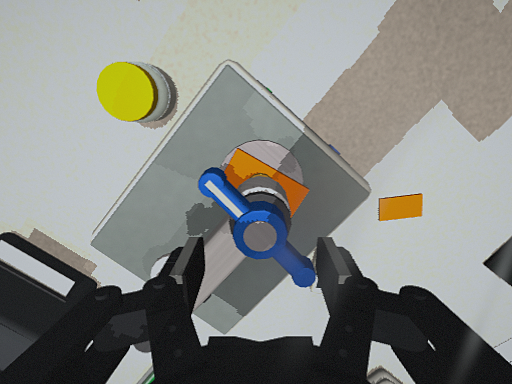

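Still centred: hub at (260,234), wings about 46° ahead of the fingers. I lower, take up the gap and turn in small monitored steps.

```bash
cat > tq.py <<'E'
from h import *
L=[]
for i in range(5):
    vision.camera("top"); o=bot.get_obs(); L.append([o["ft_torque"][2],o["tau"][5],*o["ft_force"][:2],o["grasp_force"]])
L=np.array(L); print("j6",round(o["joint_pos"][5],3),"mean Tz,tau6,Fx,Fy,g",L.mean(0).round(3),"std",L.std(0).round(3))
E
python3 tq.py
```

```text
j6 -0.679 mean Tz,tau6,Fx,Fy,g [-0.    -0.171 -0.101  0.019  0.   ] std [0.021 0.242 0.408 0.183 0.   ]
```

>>> send_rows:
  motion: "-0.4 0 0 2 0;-0.4 0 0 4.2 0;-0.4 0 0 4.2 0.15;-0.4 0 0 4.2 0.3;-0.4 0 0 4.2 0.45"

```text
clock: 17.1
eef_pos: [0.4409, -0.0115, 0.1913]
tool_rot: [-0.098, 0.995, -0.0, 0.0]
ft_force: [0.6, -0.0, -1.3]
grip_width: 0.0597
grasp_force: 0.5
```

>>> send_rows:
  motion: "-0.4 0 0 0 0.1;-0.4 0 0 0 0.2;-0.4 0 0 0 0.3"

```text
clock: 17.4
eef_pos: [0.4411, -0.0116, 0.1915]
tool_rot: [0.05, 0.999, -0.0, 0.001]
ft_force: [0.6, -0.8, -1.0]
grip_width: 0.0598
grasp_force: 0.5
```

```bash
python3 st.py;python3 tq.py
```

```text
17.4 [ 0.4411 -0.0116  0.1915] h 3.041 j6 0.07 F [ 0.6 -0.8 -1. ] T [ 0.007 -0.176  0.024] Ftool [-0.7 -0.8  1. ] g 0.0598
j6 0.068 mean Tz,tau6,Fx,Fy,g [ 0.012  0.183  0.231 -0.132  0.144] std [0.03  0.161 0.574 0.357 0.041]
```

>>> send_rows:
  motion: "-0.4 0 0 0 0.1;-0.4 0 0 0 0.2;-0.4 0 0 0 0.3"

```text
clock: 17.95
eef_pos: [0.4409, -0.0116, 0.1914]
tool_rot: [0.198, 0.98, -0.0, 0.0]
ft_force: [1.4, -0.1, -0.1]
grip_width: 0.0595
grasp_force: 0.4
```

```bash
python3 st.py
```

```text
17.95 [ 0.4409 -0.0116  0.1914] h 2.743 j6 0.37 F [ 1.4 -0.1 -0.1] T [-0.053 -0.227  0.033] Ftool [-1.4  0.5  0.1] g 0.0595
```

>>> send_rows:
  motion: "-0.4 0 0 0 0.1;-0.4 0 0 0 0.2;-0.4 0 0 0 0.3"

```text
clock: 18.25
eef_pos: [0.4408, -0.0117, 0.1914]
tool_rot: [0.342, 0.94, -0.0, 0.0]
ft_force: [0.2, -1.3, -0.3]
grip_width: 0.0601
grasp_force: 0.5
```

```bash
python3 st.py
```

```text
18.25 [ 0.4408 -0.0117  0.1914] h 2.443 j6 0.67 F [ 0.2 -1.3 -0.3] T [-0.069 -0.174  0.058] Ftool [-1.  -0.9  0.3] g 0.0601
```

>>> send_rows:
  motion: "-0.4 0 0 0 0.1;-0.4 0 0 0 0.2;-0.4 0 0 0 0.3"

```text
clock: 18.55
eef_pos: [0.4406, -0.0114, 0.1913]
tool_rot: [0.479, 0.878, 0.0, -0.0]
ft_force: [0.8, 0.1, -0.3]
grip_width: 0.06
grasp_force: 0.5
```

```bash
python3 st.py
```

```text
18.55 [ 0.4406 -0.0114  0.1913] h 2.143 j6 0.97 F [ 0.8  0.1 -0.3] T [ 0.034 -0.06   0.04 ] Ftool [-0.4  0.7  0.3] g 0.06
```

>>> send_rows:
  motion: "-0.4 0 0 0 0.1;-0.4 0 0 0 0.2;-0.4 0 0 0 0.3;-0.4 0 0 0 0.4"

```text
clock: 18.95
eef_pos: [0.4405, -0.0111, 0.1912]
tool_rot: [0.644, 0.765, 0.0, -0.0]
ft_force: [-0.2, 1.0, -0.5]
grip_width: 0.0599
grasp_force: 0.6
```

```bash
python3 st.py
```

```text
18.95 [ 0.4405 -0.0111  0.1912] h 1.743 j6 1.37 F [-0.2  1.  -0.5] T [ 0.213 -0.065  0.033] Ftool [ 1.  -0.   0.5] g 0.0599
```

>>> send_rows:
  motion: "-0.4 0 0 0 0.1;-0.4 0 0 0 0.2;-0.4 0 0 0 0.3;-0.4 0 0 0 0.4"

```text
clock: 19.35
eef_pos: [0.4405, -0.0111, 0.1912]
tool_rot: [0.783, 0.622, 0.0, -0.0]
ft_force: [0.4, 0.6, -1.4]
grip_width: 0.0597
grasp_force: 0.6
```

```bash
python3 st.py
```

```text
19.35 [ 0.4405 -0.0111  0.1912] h 1.343 j6 1.77 F [ 0.4  0.6 -1.4] T [ 0.278 -0.077  0.032] Ftool [0.7 0.3 1.4] g 0.0597
```

>>> send_rows:
  motion: "-0.4 0 0 0 0.1;-0.4 0 0 0 0.2;-0.4 0 0 0 0.3;-0.4 0 0 0 0.4"

```text
clock: 19.75
eef_pos: [0.4407, -0.0111, 0.1913]
tool_rot: [0.891, 0.454, 0.0, -0.0]
ft_force: [0.6, 0.8, -0.4]
grip_width: 0.0597
grasp_force: 0.6
```

```bash
python3 st.py
```

```text
19.75 [ 0.4407 -0.0111  0.1913] h 0.943 j6 2.17 F [ 0.6  0.8 -0.4] T [ 0.221 -0.16   0.006] Ftool [ 1.  -0.   0.4] g 0.0597
```

>>> send_rows:
  motion: "-0.4 0 0 0 0.1;-0.4 0 0 0 0.2;-0.4 0 0 0 0.3;-0.4 0 0 0 0.4"

```text
clock: 20.15
eef_pos: [0.4409, -0.0112, 0.1914]
tool_rot: [0.963, 0.268, 0.0, -0.0]
ft_force: [0.5, 1.2, -1.3]
grip_width: 0.06
grasp_force: 0.6
```

```bash
python3 st.py
```

```text
20.15 [ 0.4409 -0.0112  0.1914] h 0.543 j6 2.57 F [ 0.5  1.2 -1.3] T [ 0.161 -0.271  0.022] Ftool [ 1.1 -0.7  1.3] g 0.06
```

>>> send_rows:
  motion: "-0.4 0 0 0 0.1;-0.4 0 0 0 0.2;-0.4 0 0 0 0.3;-0.4 0 0 0 0.4"

```text
clock: 20.55
eef_pos: [0.441, -0.0114, 0.1914]
tool_rot: [0.997, 0.071, 0.0, -0.0]
ft_force: [1.2, -0.2, -0.6]
grip_width: 0.0599
grasp_force: 0.6
```

```bash
python3 st.py
```

```text
20.55 [ 0.441  -0.0114  0.1914] h 0.143 j6 2.97 F [ 1.2 -0.2 -0.6] T [ 0.037 -0.277  0.018] Ftool [1.2 0.3 0.6] g 0.0599
```

>>> send_rows:
  motion: "-0.4 0 0 0 -0.15;-0.4 0.1 -0.05 -2 -0.15;-0.4 0.1 -0.05 -4 -0.15;-0.4 0.1 -0.05 -4 -0.3;-0.4 0.1 -0.05 -4 -0.45"

```text
clock: 21.05
eef_pos: [0.4419, -0.0109, 0.2321]
tool_rot: [0.955, 0.297, 0.001, 0.0]
ft_force: [0.1, -0.2, -0.9]
grip_width: 0.0595
grasp_force: 0.0
```

>>> send_rows:
  motion: "-0.4 0 0 0 -0.74;-0.4 0 0 0 -0.74;-0.4 0 0 0 -0.74;-0.4 0 0 0 -0.74;-0.4 0 0 0 -0.74"

```text
clock: 21.55
eef_pos: [0.4413, -0.0108, 0.2313]
tool_rot: [0.783, 0.622, -0.0, -0.0]
ft_force: [0.6, -0.1, -0.3]
grip_width: 0.0598
grasp_force: 0.0
```

>>> send_rows:
  motion: "-0.4 0 0 0 -0.74;-0.4 0 0 0 -0.74;-0.4 0 0 0 -0.74;-0.4 0 0 0 -0.74;-0.4 0 0 0 -0.74"

```text
clock: 22.05
eef_pos: [0.4414, -0.0108, 0.2313]
tool_rot: [0.505, 0.863, -0.0, -0.0]
ft_force: [0.6, -0.4, 0.7]
grip_width: 0.0596
grasp_force: 0.0
```

>>> send_rows:
  motion: "-0.4 0 0 0 -0.74;-0.4 0 0 0 -0.74;-0.4 0 0 0 -0.74;-0.4 0 0 0 -0.74;-0.4 0 0 0 -0.74"

```text
clock: 22.55
eef_pos: [0.4413, -0.0109, 0.2313]
tool_rot: [0.159, 0.987, -0.0, -0.0]
ft_force: [-0.2, 1.0, -0.4]
grip_width: 0.0598
grasp_force: 0.0
```

>>> send_rows:
  motion: "-0.4 0 0 0 -0.74;-0.4 0 0 0 -0.74;-0.4 0 0 0 -0.74;-0.4 0 0 0 -0.74;-0.4 0 0 0 -0.74"

```text
clock: 23.05
eef_pos: [0.4413, -0.0108, 0.2313]
tool_rot: [-0.209, 0.978, 0.0, -0.0]
ft_force: [-0.8, -0.7, 0.1]
grip_width: 0.0596
grasp_force: 0.0
```

```bash
python3 st.py; python3 -c "
from h import *
a=snap('wrist','m.png'); print(w2px('wrist',(.441,-.0115,.215)),w2px('wrist',(.5808,-.0199,.196)))"
```

```text
23.05 [ 0.4413 -0.0108  0.2313] h -2.72 j6 -0.45 F [-0.8 -0.7  0.1] T [-0.039  0.016  0.008] Ftool [ 1.  -0.3 -0.1] g 0.0596
[260.04885032 234.02545733] [178.25304275 364.66503664]
```

View pics/m.png

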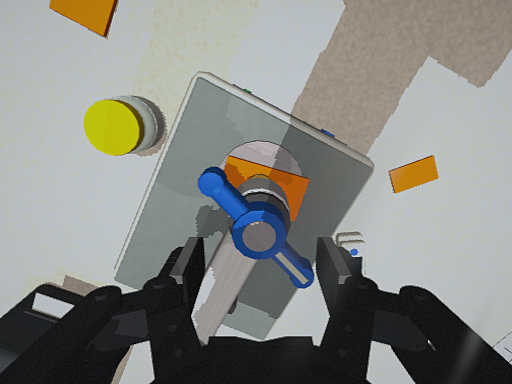

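Centred again: hub at (260,234), wings about 46° ahead, stripe now at the lower right.

>>> send_rows:
  motion: "-0.4 0 0 2 0;-0.4 0 0 4 0;-0.4 0 0 4 0.1;-0.4 0 0 4 0.2;-0.4 0 0 4 0.3"

```text
clock: 23.6
eef_pos: [0.4414, -0.0109, 0.1911]
tool_rot: [-0.054, 0.999, 0.0, -0.0]
ft_force: [0.9, -0.6, -0.6]
grip_width: 0.0593
grasp_force: 0.6
```

```bash
python3 st.py
```

```text
23.6 [ 0.4414 -0.0109  0.1911] h -3.033 j6 -0.13 F [ 0.9 -0.6 -0.6] T [-0.019 -0.263  0.077] Ftool [-0.8 -0.7  0.6] g 0.0593
```

>>> send_rows:
  motion: "-0.4 0 0 0 0.1;-0.4 0 0 0 0.2;-0.4 0 0 0 0.3"

```text
clock: 23.9
eef_pos: [0.4418, -0.011, 0.1913]
tool_rot: [0.096, 0.995, -0.0, 0.0]
ft_force: [1.7, -0.2, -1.2]
grip_width: 0.0597
grasp_force: 0.6
```

```bash
python3 st.py
```

```text
23.9 [ 0.4418 -0.011   0.1913] h 2.95 j6 0.17 F [ 1.7 -0.2 -1.2] T [-0.088 -0.241  0.04 ] Ftool [-1.7  0.2  1.2] g 0.0597
```

>>> send_rows:
  motion: "-0.4 -0.05 0 0 0.1;-0.4 -0.05 0 0 0.2;-0.4 -0.05 0 0 0.3"

```text
clock: 24.2
eef_pos: [0.4421, -0.0112, 0.1912]
tool_rot: [0.243, 0.97, -0.0, 0.0]
ft_force: [1.2, -0.0, -1.7]
grip_width: 0.0598
grasp_force: 0.7
```

```bash
python3 st.py
```

```text
24.2 [ 0.4421 -0.0112  0.1912] h 2.65 j6 0.47 F [ 1.2 -0.  -1.7] T [-0.114 -0.21   0.071] Ftool [-1.1  0.5  1.7] g 0.0598
```

>>> send_rows:
  motion: "-0.4 0 0 0 0.1;-0.4 0 0 0 0.2;-0.4 0 0 0 0.3"

```text
clock: 24.5
eef_pos: [0.4421, -0.0112, 0.1912]
tool_rot: [0.386, 0.923, -0.0, 0.0]
ft_force: [0.7, -1.1, -0.1]
grip_width: 0.0595
grasp_force: 0.7
```

```bash
python3 st.py
```

```text
24.5 [ 0.4421 -0.0112  0.1912] h 2.35 j6 0.77 F [ 0.7 -1.1 -0.1] T [-0.194 -0.123  0.023] Ftool [-1.3 -0.2  0.1] g 0.0595
```

>>> send_rows:
  motion: "-0.4 0 0 0 0.1;-0.4 0 0 0 0.2;-0.4 0 0 0 0.25"

```text
clock: 24.8
eef_pos: [0.442, -0.0113, 0.1912]
tool_rot: [0.497, 0.868, -0.0, 0.0]
ft_force: [1.1, -1.1, -1.1]
grip_width: 0.0597
grasp_force: 0.6
```

```bash
python3 st.py; python3 tq.py
```

```text
24.8 [ 0.442  -0.0113  0.1912] h 2.101 j6 1.02 F [ 1.1 -1.1 -1.1] T [-0.177 -0.082  0.017] Ftool [-1.4  0.4  1.1] g 0.0597
j6 1.011 mean Tz,tau6,Fx,Fy,g [ 0.006  0.122  0.213 -0.821  0.343] std [0.016 0.087 0.357 0.559 0.033]
```

>>> send_rows:
  motion: "-0.4 0 0 0 0.1;-0.4 0 0 0 0.2"

```text
clock: 25.25
eef_pos: [0.442, -0.0113, 0.1913]
tool_rot: [0.581, 0.814, -0.0, 0.0]
ft_force: [0.1, -2.0, -1.3]
grip_width: 0.0597
grasp_force: 3.6
```

```bash
python3 st.py
```

```text
25.25 [ 0.442  -0.0113  0.1913] h 1.902 j6 1.21 F [ 0.1 -2.  -1.3] T [-0.263 -0.093  0.291] Ftool [-1.9 -0.5  1.3] g 0.0597
```

Tz jumped to 0.29 N m, so the clutch is slipping or just about to. One small step confirms it and stays well inside the eighth-turn limit.

>>> send_rows:
  motion: "-0.4 0 0 0 0.1;-0.4 0 0 0 0.2"

```text
clock: 25.45
eef_pos: [0.442, -0.0112, 0.1913]
tool_rot: [0.659, 0.752, -0.0, 0.0]
ft_force: [0.1, -0.7, -1.3]
grip_width: 0.06
grasp_force: 3.6
```

```bash
python3 st.py
```

```text
25.45 [ 0.442  -0.0112  0.1913] h 1.702 j6 1.41 F [ 0.1 -0.7 -1.3] T [-0.311 -0.104  0.214] Ftool [-0.7  0.1  1.3] g 0.06
```

The torque is steady near 0.24 N m, so it is slipping. I back off and lift clear.

>>> send_rows:
  motion: "-0.4 0 0 0 -0.15;-0.4 0 0 0 -0.25;-0.4 0 0 -3 -0.25;-0.4 0 0 -7 -0.25;-0.4 0 0 -11 -0.25"

```text
clock: 25.95
eef_pos: [0.4414, -0.0108, 0.3023]
tool_rot: [0.559, 0.829, -0.0, -0.001]
ft_force: [1.1, 0.1, 0.2]
grip_width: 0.0597
grasp_force: 0.0
```

>>> send_rows:
  motion: "-0.4 0 0 -3 0;-0.4 -4 0 -3 0;-0.4 -8 0 -3 0;-0.4 -8 0 -3 0"

```text
clock: 26.35
eef_pos: [0.4734, -0.0882, 0.331]
tool_rot: [0.56, 0.828, -0.0, 0.001]
ft_force: [0.4, -0.1, -0.4]
grip_width: 0.0595
grasp_force: 0.0
```

```bash
python3 st.py; python3 -c "
from h import *
a=snap('wrist','n.png'); print(w2px('wrist',(.441,-.0115,.215)),w2px('wrist',(.5808,-.0199,.196)))"
```

```text
26.35 [ 0.4734 -0.0882  0.331 ] h 1.952 j6 1.01 F [ 0.4 -0.1 -0.4] T [ 0.02  -0.013 -0.009] Ftool [-0.2  0.3  0.4] g 0.0595
[259.19439281  94.35194172] [389.57655416 159.53157971]
```

View pics/n.png

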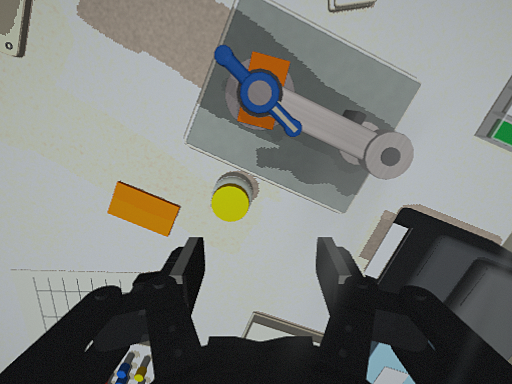

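The arm is still fully in: knob at (261,92), pivot at (390,156), both close to the model. The plaque is in place and the gripper is clear.

```bash
python3 -c "
from h import *
print(workorder.job_done())"
```

```text
the job is handed in; nothing more can be done
None
```

The press arm is fully in against its stop and the knob is turned clockwise to first slip (at most about 0.4 rad past it, limit 0.785). The plaque lies as it was, the gripper is clear of the press, and the job was handed in at about 26 s.

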